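Set the lamp and show a test tile to the inspection camera

ROBOT

A 6-joint arm with a two-finger parallel gripper is mounted at the origin on the work surface. World frame = base frame: x ahead of the robot, y to its left, z up, the work surface at z = 0. Lengths are in mm, angles in rad, forces in N, time in s.
With the tool pointing down it reaches from about 325 to 875 mm from the base axis. Payload 4.4 kg.
Tool frame: the origin (TCP) lies midway between the tips of the shut fingers; the grasp point (between the pads) lies 19 mm behind it (env.hold_point_z is the distance from the TCP to the grasp point, in mm); z points along the fingers, y is the direction in which the jaws open and shut (so a half turn about z gives the same grasp; the last joint's range is limited). The gripper opens to 85 mm and grips with 20 to 120 N. Pads are 22 mm wide; open, the fingers measure 114 mm over their backs; the gripper's body (76 mm by 85 mm) begins 54 mm behind the grasp point. The pads swing forward as they close: fully open they stand 13 mm farther back than shut.
Start: joints at [1.065, 0.207, 1.542, -0, 1.393, -0.15], TCP at [199.766, 539.185, 231.282] pointing down, gripper open.
Joint ranges: [-2.73, 2.73], [-0.86, 2.22], [0.23, 2.46], [-1.11, 4.25], [0.08, 2.63], [-2.82, 2.82]. Speed limits (rad/s): [2.79, 2.79, 3.14, 3.14, 3.14, 3.14].

INTERFACE

Orientations are given as [roll, pitch, yaw] about the fixed x, y, z axes, in that order (R = Rz(yaw) Ry(pitch) Rx(roll)).
In Python, from plant import sensors, get_image, camera_params, finish_job, search_frame, spot_point, env gives the robot as it stands.
- The arm moves only by the tool servo_tool, never from a script. Its arguments are lists of equal length, an entry for each row: "offset": the shift along the tool's x, y, z in units of 0.02 m (1.0 is 0.02 m), a list of three; "rotation": the turn, a rotation vector about the tool's x, y, z in units of 6 degrees (1.0 is 6 degrees), a list of three; "claw": the closure, from 0 (fully open) to 1 (shut). In form: {"offset": [[x, y, z], ...], "rotation": [[ax, ay, az], ...], "claw": [claw, ...]}. A call has exactly 10 rows; each row shifts and turns the pose as measured when the row begins, along the tool's axes as they then stand; what a row does not reach is not made up. A row lasts 1/10 s, in which the tool goes at most 50 mm and 8.59 degrees, less where a joint would pass 70% of its speed; a pose out of reach is approached as far as the arm can. A call with a number of a shift or a turn outside -1 to 1 is refused whole. A call with a gripper value outside its range is refused whole. The fingers move at their own pace and stop on an object; "squeeze" is the grip in N (left out, the last holds). Time passes only in rows, so rows that do not move let the fingers close, or fill a call up. It gives the time, the measured TCP pose, the force and the opening at its end, in the units of the state.
- sensors.read_state(): the state, without advancing time (a new reading comes with each control period).
- get_image(name): name is "side" or "top"; returns the picture (480x640x3 uint8, blue, green, red); there is no depth.
- camera_params(name): a dict with "K" (3x3 intrinsics, pixels), "extrinsics" (4x4, takes a point from world to camera coordinates). Camera axes: x right, y down, z forward; pixel columns grow to the right and rows downward; lengths in mm; the calibration is good to about 2 mm. A picture is of the moment at which its call begins. camera_params takes no time and is no camera call.
- finish_job(): hands the job in, once; it reports no verdict.
Trained networks look in the newest picture that a camera, given by its name, has taken for a name from the list of things; names that differ only in an ending like _2 or _b are one class to them, and where a whole thing is asked for, a point or a joint stands for the part that bears it (a point fixed in the world has none). Each returns a list of dicts, best first, with "p" (0 to 1); they miss things now and then, are a little off and sometimes report something else, mostly with a low value. They report only what shows in the picture. A call takes as long as a camera call. They do not tell look-alikes from the thing itself.
- search_frame(label, camera): "box" ([centre column, centre row, width, height] in pixels, round what is visible of it).
- spot_point(label, camera): "pixel" ([column, row] in pixels: a listed point, or the origin of a listed thing).
The state is a dict: "clock": time; "joint_positions": joint angles; "qd": joint speeds; "joint_torque": joint torques, N m; "ee_pos": TCP position; "orientation": TCP orientation; "ft_force": force on the tool from outside, world axes, zero at the start; "moment": the same for the moment, N m; "width": finger opening in mm.
Only numpy, scipy, OpenCV 4.12 (cv2) and the standard library are available. Lean on these libraries where they do the work, as an engineer would, in place of code of your own. Each camera call takes 0.05 s, during which the arm holds its last target. There are 200 camera calls.

TASK

First slide the dimmer of the inspection lamp to the steel mark clip beside its track. Then take the tall L-shaped test tile off the ware board and hold it up still before the inspection camera, right way up, its ridged face square to the lens (leaned back to match the camera's downward look) and centred on it, 150 mm from the glass. Finish while holding it there in the gripper; leave the other pots and tiles where they stand.

Things in the scene. Friction and masses are not known exactly. Their poses are not given: they have to be found in the camera images.
- dimmer (a joint): position of the dimmer's grip along its straight track: 0 to 0.12 m; it slides with about 1.5 N of friction and stays where left. It grows towards +y of dimmer_base.
- dimmer_base: fixed grey dimmer housing, 40 x 170 x 14 mm (x, y, z), lying on the bench to the right of the robot; origin at the centre of its underside, y along the track. Turned anew in each start.
- dimmer_top (a point): centre of the top of the dimmer's black upright grip, 28 mm across the track, 20 mm along it, 40 mm tall; its top is 54 mm above the bench. It can be pinched from above along or across the track.
- mark: small fixed steel clip, 10 x 12 x 20 mm, at the +x edge of the dimmer housing, with a 3 mm wide pointer on top towards the track, ending 2 mm beside the grip; origin below the pointer, at the underside; axes parallel to dimmer_base (y along the track). The dimmer is set when the grip's centre is level with the pointer along the track.
- ware_board: fixed plywood ware board lying on the bench to the left, 150 x 370 x 14 mm (x, y, z), origin at the centre of its underside; the tall tile, the short tile and the cup stand on it in a row along y, in any order.
- tall_tile: tall test tile, loose fired clay, L-shaped, about 140 g: slab 10 mm thick (x), 50 mm wide (y), 110 mm tall (z); its foot, 50 mm wide, 10 mm high, sticks out 33 mm behind the slab at the bottom (+x). Front face (-x): low horizontal ridges 14 to 66 mm up. Origin: centre of the slab's underside. It can be pinched from above across the slab's thickness near the top edge.
- tile_face (a point): point on the tall tile's ridged front face, in the middle of the ridges: (-5, 0, 40) mm in the tile's frame. This is the point to bring to focus.
- tile_heel (a point): rear end of the tall tile's foot: (38, 0, 5) mm in the tile's frame.
- cam_head: fixed inspection camera head on a thin column beyond the work, turned anew in each start: a black lens barrel 38 mm across, with a white ring lamp 80 mm across behind it. Origin at the centre of the lens glass, 230 mm above the bench. It looks along its own -x axis, which points towards the robot and 25 degrees downward; z is the picture's up.
- focus (a point): empty point in the air 150 mm in front of the lens glass on its axis (-150, 0, 0 mm in the frame of cam_head), about 167 mm above the bench. To be square to the lens the tile's front (-x) axis points along the +x axis of cam_head (back at the lens), and the tile's z along its z.
- short_tile: bystander: test tile of the same shape but only 62 mm tall, 50 mm wide, on the ware board; origin as for the tall tile.
- cup: bystander: small handleless cup, 64 mm across, 60 mm tall, on the ware board; origin at the centre of its underside.
- bowl: bystander: bowl, 110 mm across, 50 mm tall, on the bench; origin at the centre of its underside.
- mug: bystander: mug, 80 mm across, 85 mm tall, on the bench; origin at the centre of its underside.
Mind the look-alikes: they are no part of the job. What is shaped like the tall_tile but orange is not meant.

How it is judged (in metres and radians):
On the way, in this order (a step that is already met when the one before it is completed fails the run):
1. the dimmer's grip stands level with the mark clip (within 6 mm), the tall tile still on its board (y of dimmer_top in the frame of mark between -0.006 and 0.006 m and height (world z) of tall_tile below 0.025 m), for 0.2 s.
2. the tall tile is lifted clear of the ware board in the fingers (height (world z) of tall_tile above 0.05 m and contact force between the fingers and tall_tile above 0.5 N and contact force between tall_tile and ware_board below 0.05 N), for 0.2 s.
At the end, for the whole second after the job is handed in: Fingers hold the tall tile still, touched by nothing else: tile_face within 15 mm of the focus, ridges towards the lens, square to it and right way up within 0.15 rad; dimmer grip within 6 mm of the mark along the track; the other pieces within 30 mm of where they stood, not tipped (y of dimmer_top in the frame of mark between -0.006 and 0.006 m and distance between tile_face and focus below 0.015 m and angle between the x axis of tall_tile and the x axis of cam_head, either way round below 0.15 rad and angle between the z axis of tall_tile and the z axis of cam_head, either way round below 0.15 rad and x of tile_heel in the frame of cam_head below -0.16 m and z of tile_heel in the frame of cam_head below -0.01 m and height (world z) of tile_face above 0.12 m and contact force between the fingers and tall_tile above 0.5 N and contact force between tall_tile and cam_head below 0.05 N and contact force between tall_tile and ware_board below 0.05 N and contact force between tall_tile and short_tile below 0.05 N and contact force between tall_tile and cup below 0.05 N and contact force between tall_tile and bowl below 0.05 N and contact force between tall_tile and mug below 0.05 N and linear speed of tall_tile below 0.02 m/s and angular speed of tall_tile below 0.15 rad/s and distance of each of short_tile, cup, bowl, mug from where it was at the start of the episode below 0.03 m); the arm keeps its last pose, push and grip.
It fails at once if the short tile is moved more than 30 mm or tipped over (distance of short_tile from where it was at the start of the episode above 0.03 m or angle between short_tile's own z axis and vertical above 0.5 rad).
It fails at once if the cup is moved more than 30 mm or tipped over (distance of cup from where it was at the start of the episode above 0.03 m or angle between cup's own z axis and vertical above 0.5 rad).
It fails at once if the bowl is moved more than 30 mm or tipped over (distance of bowl from where it was at the start of the episode above 0.03 m or angle between bowl's own z axis and vertical above 0.5 rad).
It fails at once if the mug is moved more than 30 mm or tipped over (distance of mug from where it was at the start of the episode above 0.03 m or angle between mug's own z axis and vertical above 0.5 rad).
It also fails if it takes over 51 s, if anything falls off the work surface, if the arm or the gripper's body presses on something with over 40 N, if the wrist force passes 120 N, or if a joint passes its speed limit or range.

## Working session

There is one attempt and no reset: what is moved stays moved. The work goes in short steps, Python scripts to look and compute and a tool call to move; the robot and the scene stay as the last step left them, time stands still between calls to the robot, and variables do not carry over. Pictures are saved under pics/ and viewed, about 8 in all and at most 12, crops included, and the job is handed in when it is done.

Besides the shell and the picture viewer there is one more tool, called after "Emit:" in YAML: its name, and indented under it one key for each argument. servo_tool: Moves the arm, as the interface text tells. Shifts and turns lie within -1 to 1; 1 stands for 0.02 m of shift or 6 degrees of turn. Its arguments: {"type":"object","properties":{"offset":{"type":"array","items":{"type":"array","items":{"type":"number","minimum":-1,"maximum":1}}},"rotation":{"type":"array","items":{"type":"array","items":{"type":"number","minimum":-1,"maximum":1}}},"claw":{"type":"array","items":{"type":"number"}},"squeeze":{"type":"number"}},"required":["offset","rotation","claw"]}

```bash
mkdir -p pics; ls
cat > h.py <<'E'
import numpy as np,cv2
from plant import *
from scipy.spatial.transform import Rotation as R
def ray(cam,px):
    p=camera_params(cam);K=np.array(p["K"]);E=np.array(p["extrinsics"])
    d=E[:3,:3].T@np.linalg.solve(K,[px[0],px[1],1.]);o=-E[:3,:3].T@E[:3,3]
    return o,d/np.linalg.norm(d)
def atz(cam,px,z):
    o,d=ray(cam,px);return o+d*(z-o[2])/d[2]
def tri(ps,pt):
    A=np.zeros((3,3));b=np.zeros(3);L=[]
    for c,p in(("side",ps),("top",pt)):
        o,d=ray(c,p);M=np.eye(3)-np.outer(d,d);A+=M;b+=M@o;L.append((o,M))
    x=np.linalg.solve(A,b);return x,[np.linalg.norm(M@(x-o)) for o,M in L]
def proj(cam,X):
    p=camera_params(cam);E=np.array(p["extrinsics"]);c=E[:3,:3]@np.array(X)+E[:3,3];u=np.array(p["K"])@c;return u[:2]/u[2]
E
python3 - <<'E'
from h import *
np.set_printoptions(precision=1,suppress=True)
print(sensors.read_state())
for c in("side","top"):
    cv2.imwrite(f"pics/{c}0.png",get_image(c))
    o,d=ray(c,[320,240]);print(c,o,d)
    for n in["dimmer_top","dimmer_base","mark","tall_tile","tile_face","tile_heel","cam_head","short_tile","cup","ware_board"]:
        print(c,n,[(np.round(q["pixel"],1).tolist(),round(q["p"],2)) for q in spot_point(n,c)][:4])
E
```

```text
pics
{'clock': 0.0, 'joint_positions': array([ 1.1,  0.2,  1.5, -0. ,  1.4, -0.2]), 'qd': array([-0.,  0.,  0., -0.,  0., -0.]), 'joint_torque': array([  0. , -38.3, -29.2,  -0. ,   0. ,   0. ]), 'ee_pos': array([199.4, 538.5, 230.1]), 'orientation': array([-3.1, -0. ,  2.8]), 'ft_force': array([-0.6,  0.4,  0.1]), 'moment': array([-0., -0.,  0.]), 'width': 85.5595383962905}
side [ 393.  -549.1  741.8] [ 0.2  0.7 -0.7]
side dimmer_top [([340.0, 414.4], 0.55)]
side dimmer_base [([316.7, 399.6], 0.58)]
side mark [([315.1, 380.1], 0.56)]
side tall_tile [([332.8, 188.8], 0.95), ([262.5, 210.5], 0.56), ([316.9, 381.3], 0.31)]
side tile_face [([263.8, 197.1], 0.91), ([333.9, 183.1], 0.58)]
side tile_heel [([247.3, 207.7], 0.82), ([342.8, 201.5], 0.63), ([338.1, 410.8], 0.43)]
side cam_head [([411.4, 181.0], 0.93)]
side short_tile [([285.7, 238.2], 0.67)]
side cup [([264.6, 182.2], 0.73)]
side ware_board [([273.8, 211.4], 0.93), ([259.1, 212.4], 0.45)]
top [ 424.1   33.8 1275.7] [ 0.1 -0.  -1. ]
top dimmer_top [([467.1, 281.2], 0.74)]
top dimmer_base [([435.9, 295.0], 0.85)]
top mark [([420.3, 286.8], 0.58)]
top tall_tile [([188.7, 211.5], 0.84), ([205.9, 306.7], 0.65)]
top tile_face [([205.9, 299.3], 0.73), ([183.2, 211.0], 0.59), ([203.2, 306.3], 0.44)]
top tile_heel [([194.5, 320.3], 0.75), ([206.5, 205.2], 0.69)]
top cam_head [([309.6, 147.1], 0.85)]
top short_tile [([256.6, 285.4], 0.87)]
top cup [([154.1, 291.1], 0.68)]
top ware_board [([207.9, 292.1], 0.59)]
```

View pics/side0.png

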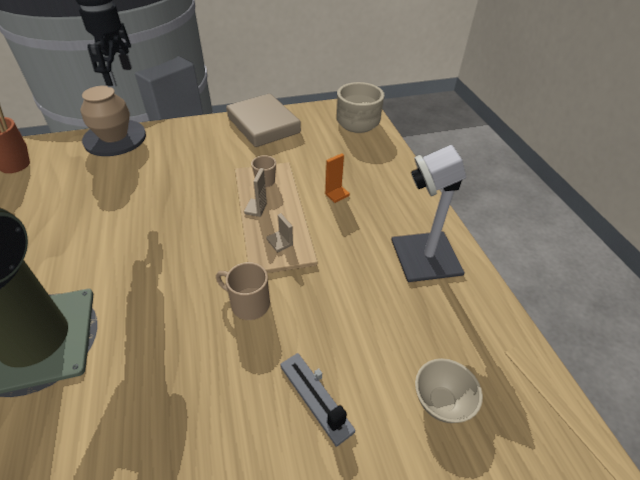

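View pics/top0.png

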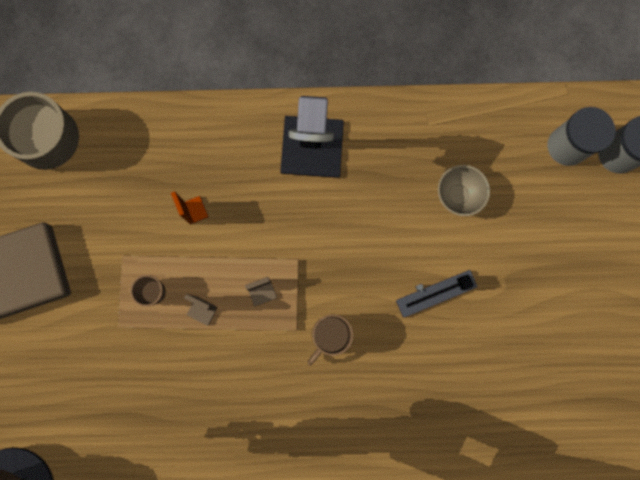

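The side view shows the grey tall tile at about (258,190), the short tile at (283,235), the orange look-alike at (336,180) and the dimmer grip at (338,415). In the top view, the tall tile is at (200,305), the grip at (465,282), the clip at (420,289) and the camera head at (312,125). I'll zoom in next.

Run:
```python
from h import *
np.set_printoptions(precision=1,suppress=True)
s=cv2.imread("pics/side0.png");t=cv2.imread("pics/top0.png")
def crop(im,x,y,w,h,W=400,H=300):return cv2.resize(im[y:y+h,x:x+w],(W,H),interpolation=cv2.INTER_CUBIC)
a=np.hstack([crop(s,230,150,80,60),crop(t,170,275,80,60)]) # 5x
b=np.hstack([crop(s,270,350,100,75+15-15),crop(t,390,255,100,75)]) # 4x
s2=np.vstack([a,b]);cv2.imwrite("pics/z1.png",s2)
P=lambda n,v:print(n,v[0],np.round(v[1],1))
P("heel",tri([247.3,207.7],[194.5,320.3]));P("face",tri([263.8,197.1],[205.9,299.3]));P("origin",tri([262.5,210.5],[205.9,306.7]))
P("cam",tri([411.4,181.],[309.6,147.1]));P("dimtop",tri([340,414.4],[467.1,281.2]));P("mark",tri([315.1,380.1],[420.3,286.8]))
P("base",tri([316.7,399.6],[435.9,295]))
print("short",atz("top",[256.6,285.4],14),"cup",atz("top",[154,291],14),"mug",atz("top",[333,335],0))
```

```text
heel [443.2 269.7   3. ] [0.7 0.7]
face [483.3 236.7  57.7] [0.5 0.5]
origin [474.1 244.6   8.5] [4.3 4.3]
cam [740.6  22.2 226.2] [1.2 1.2]
dimtop [ 508.1 -295.3   44. ] [3. 3.]
mark [ 496.7 -207.3   -6.5] [2.7 2.7]
base [ 484.6 -241.    -9.2] [3.4 3.4]
short [510.8 138.3  14. ] cup [505.2 351.7  14. ] mug [403.7 -18.4   0. ]
```

View pics/z1.png

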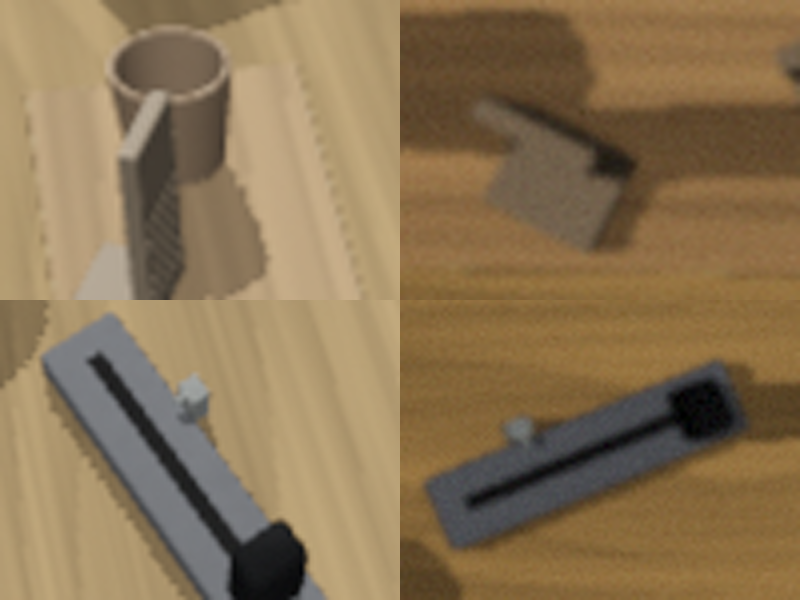

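```bash
cat > fit.py <<'E'
from h import *
from scipy.optimize import least_squares
def tilefit(obs,x0):
    def f(p):
        M=R.from_euler("z",p[2]).as_matrix()
        return np.concatenate([proj(c,M@np.array(l)+[p[0],p[1],p[3]])-u for c,l,u in obs])
    return least_squares(f,x0,x_scale=[10,10,.1,3])
E
python3 - <<'E'
from fit import *
np.set_printoptions(precision=2,suppress=True)
S=lambda x,y:np.array([230+x/5,150+y/5]);T=lambda x,y:np.array([170+(x-400)/5,275+y/5])
obs=[("top",(38,-25,10),T(487,190)),("top",(38,25,10),T(595,250)),("top",(0,-25,110),T(480,103)),
("side",(5,25,110),S(122,155)),("side",(-5,25,110),S(141,160)),("side",(5,-25,110),S(153,91)),("side",(-5,-25,110),S(170,95))]
r=tilefit(obs,[470,250,2.4,14]);print("tile",r.x,np.degrees(r.x[2]),r.fun.reshape(-1,2))
D=lambda x,y:np.array([390+(x-400)/4,255+(y-300)/4])
c=[atz("top",D(*p),14) for p in[(428,487),(463,550),(748,425),(718,362)]]
for k in range(4):print("edge",np.linalg.norm(c[k]-c[k-1]),np.degrees(np.arctan2(*(c[k]-c[k-1])[[1,0]])),c[k])
print("grip",atz("top",D(700,408),54),"clip top",atz("top",D(519,428),20),atz("top",D(538,436),20))
s=cv2.imread("pics/side0.png");t=cv2.imread("pics/top0.png")
def crop(im,x,y,w,h,W=400,H=400):return cv2.resize(im[y:y+h,x:x+w],(W,H),interpolation=cv2.INTER_CUBIC)
cv2.imwrite("pics/z2.png",np.hstack([crop(s,400,135,80,80),crop(t,272,85,80,80)]))
E
```

```text
tile [478.37 241.57   2.67  11.53] 153.17006179501266 [[-0.07  0.85]
 [ 0.09 -0.73]
 [-0.01 -0.98]
 [-0.74  0.42]
 [-0.27  0.06]
 [-0.37 -0.06]
 [ 0.37 -0.26]]
edge 167.28305452166273 111.38726540532532 [ 468.45 -153.49   14.  ]
edge 37.00917269701576 -153.30602683224254 [ 435.39 -170.12   14.  ]
edge 164.30614088493144 -68.36448109653277 [ 495.97 -322.85   14.  ]
edge 36.14136922078388 22.09182856369827 [ 529.46 -309.26   14.  ]
grip [ 502.99 -287.7    54.  ] clip top [ 497.45 -201.51   20.  ] [ 493.01 -211.2    20.  ]
```

View pics/z2.png

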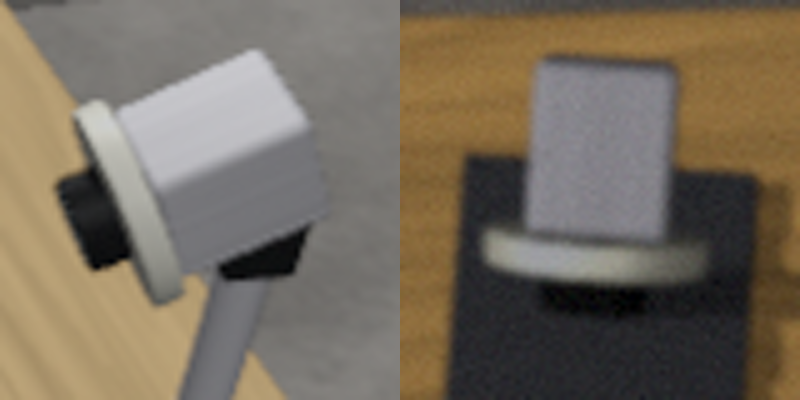

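```bash
cat > ov.py <<'E'
from fit import *
def panel(img,cam,c,half,k,polys):
    x0,y0=np.array(c)-half
    M=np.float32([[k,0,-k*x0+(k-1)/2],[0,k,-k*y0+(k-1)/2]])
    n=int(2*half*k);im=cv2.warpAffine(img,M,(n,n),flags=cv2.INTER_CUBIC)
    for P,col in polys:
        q=np.array([proj(cam,X) for X in P]);q=(q-[x0,y0])*k+(k-1)/2
        cv2.polylines(im,[np.int32(np.round(q*8))],False,col,1,cv2.LINE_AA,3)
    return im
def box(lo,hi,M,t):
    a,b=np.array(lo,float),np.array(hi,float);out=[]
    for z in(a[2],b[2]):out.append([[a[0],a[1],z],[b[0],a[1],z],[b[0],b[1],z],[a[0],b[1],z],[a[0],a[1],z]])
    for x in(a[0],b[0]):
        for y in(a[1],b[1]):out.append([[x,y,a[2]],[x,y,b[2]]])
    return [[M@np.array(v)+t for v in o] for o in out]
def camM(yaw): return R.from_euler("ZY",[yaw,-25],degrees=True).as_matrix()  # x axis away from robot and up
def circ(r,x,M,t):return [M@np.array([x,r*np.cos(a),r*np.sin(a)])+t for a in np.linspace(0,2*np.pi,40)]
E
python3 - <<'E'
from ov import *
np.set_printoptions(precision=2,suppress=True)
C=lambda x,y:np.array([272+(x-400)/5,85+y/5])
for a,b,z in(((485,245),(708,262),240),((467,157),(757,180),8)):
    d=atz("top",C(*a),z)-atz("top",C(*b),z);print("cam y dir",np.degrees(np.arctan2(d[1],d[0]))-90,np.linalg.norm(d))
s=cv2.imread("pics/side0.png");t=cv2.imread("pics/top0.png");r,g=(0,0,255),(0,255,0)
yaw=-4.;M=camM(yaw);o=np.array([740,22,230.])
pc=[(circ(19,0,M,o),r),(circ(40,25,M,o),g),([o,o-M[:,0]*20],r)]
Mb=R.from_euler("z",21.5,degrees=True).as_matrix();ob=np.array([482.3,-238.9,0])
pd=[(q,g) for q in box([-20,-85,0],[20,85,14],Mb,ob)]+[(q,(255,255,0)) for q in box([-14,-70,14],[14,-50,54],Mb,ob)]+[(q,r) for q in box([20,22,0],[30,34,20],Mb,ob)]
im=np.vstack([np.hstack([panel(s,"side",(425,175),25,6,pc),panel(t,"top",(312,130),25,6,pc)]),
 np.hstack([panel(s,"side",(320,385),25,6,pd),panel(t,"top",(425,292),25,6,pd)])])
im=np.hstack([im[:300],im[300:]])
im=np.vstack([im,np.hstack([panel(s,"side",(335,412),25,6,pd),panel(t,"top",(462,283),25,6,pd)]+[panel(s,"side",(258,185),25,6,[(q,r) for q in box([-5,-25,0],[5,25,110],R.from_euler("z",2.67).as_matrix(),np.array([478.4,241.6,14]))]),
 panel(t,"top",(200,305),25,6,[(q,r) for a in(([-5,-25,0],[5,25,110]),([5,-25,0],[38,25,10])) for q in box(*a,R.from_euler("z",2.67).as_matrix(),np.array([478.4,241.6,14]))])])])
im=cv2.resize(im,(800,400),interpolation=cv2.INTER_AREA) if 0 else im
print(im.shape);cv2.imwrite("pics/z3.png",cv2.resize(im,(800,400)) if im.shape[1]>800 else im)
E
```

```text
cam y dir -5.980717227585856 79.50090217016457
cam y dir -6.16364581672174 127.10389659859926
(600, 1200, 3)
```

View pics/z3.png

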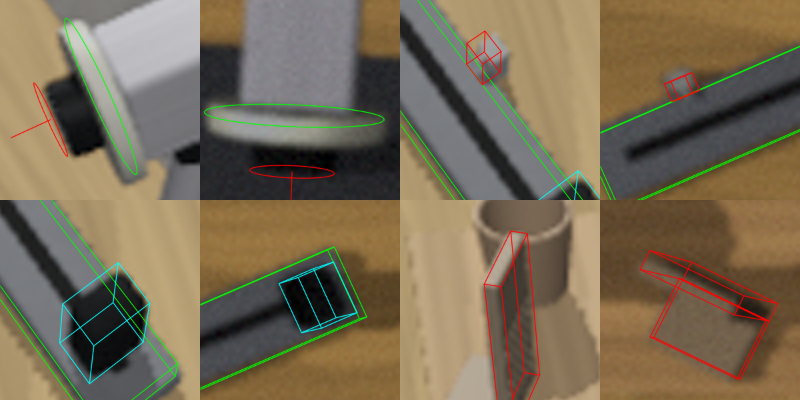

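The fit puts the tile origin at about (478,242) with its x axis at yaw 153°. The camera glass, after correcting the overlay, is at about (743.5,22.5,230) with yaw −6°. The dimmer base is at (482,−239) with yaw 21.5°, the grip near −60 and the clip near +28 along the track. Next I'll write a row planner and move to above the grip.

```bash
cat > plan.py <<'E'
import sys,json
from h import *
def plan(pos,rpy,calls,claw,frac=1.0):
    "rows that go evenly from the measured pose to the target"
    s=sensors.read_state();p=np.array(s["ee_pos"]);M=R.from_euler("xyz",s["orientation"])
    T=R.from_euler("xyz",rpy);w=(M.inv()*T).as_rotvec();n=10*calls-2
    d=np.array(pos)-p
    print("from",np.round(p,1),np.round(s["orientation"],3),"t",s["clock"],"move",np.round(d,1),"turn deg",np.round(np.degrees(w),1))
    st=R.from_rotvec(w/n);rot=np.degrees(w)/n/6
    off=[];Mk=M
    for k in range(10*calls):
        off.append((Mk.inv().apply(d/n)/20).round(2).tolist() if k<n else [0,0,0]);Mk=Mk*st
    o=np.array(off);print("max",abs(o).max(),abs(rot).max())
    for c in range(calls):
        r=[rot.round(2).tolist() if 10*c+i<n else [0,0,0] for i in range(10)]
        print(json.dumps({"offset":off[10*c:10*c+10],"rotation":r,"claw":[claw]*10}).replace(" ",""))
def down(yaw):return [np.pi,0,np.radians(yaw)]
E
python3 -c "
from plan import *
plan([504,-294,120],down(21.5),5,0)"
```

```text
from [199.8 539.2 231.3] [-3.142  0.     2.787] t 1.1 move [ 304.2 -833.2 -111.3] turn deg [  0.    0.  138.2]
max 0.92 0.47976343201611854
{"offset":[[-0.6,-0.7,0.12],[-0.63,-0.67,0.12],[-0.67,-0.64,0.12],[-0.7,-0.61,0.12],[-0.73,-0.57,0.12],[-0.75,-0.53,0.12],[-0.78,-0.49,0.12],[-0.8,-0.45,0.12],[-0.83,-0.41,0.12],[-0.85,-0.37,0.12]],"rotation":[[0.0,0.0,0.48],[0.0,0.0,0.48],[0.0,0.0,0.48],[0.0,0.0,0.48],[0.0,0.0,0.48],[0.0,0.0,0.48],[0.0,0.0,0.48],[0.0,0.0,0.48],[0.0,0.0,0.48],[0.0,0.0,0.48]],"claw":[0,0,0,0,0,0,0,0,0,0]}
{"offset":[[-0.86,-0.33,0.12],[-0.88,-0.28,0.12],[-0.89,-0.24,0.12],[-0.9,-0.2,0.12],[-0.91,-0.15,0.12],[-0.92,-0.1,0.12],[-0.92,-0.06,0.12],[-0.92,-0.01,0.12],[-0.92,0.04,0.12],[-0.92,0.08,0.12]],"rotation":[[0.0,0.0,0.48],[0.0,0.0,0.48],[0.0,0.0,0.48],[0.0,0.0,0.48],[0.0,0.0,0.48],[0.0,0.0,0.48],[0.0,0.0,0.48],[0.0,0.0,0.48],[0.0,0.0,0.48],[0.0,0.0,0.48]],"claw":[0,0,0,0,0,0,0,0,0,0]}
{"offset":[[-0.92,0.13,0.12],[-0.91,0.17,0.12],[-0.9,0.22,0.12],[-0.89,0.26,0.12],[-0.87,0.31,0.12],[-0.85,0.35,0.12],[-0.84,0.39,0.12],[-0.81,0.44,0.12],[-0.79,0.48,0.12],[-0.77,
[... 236 characters left out ...]
0.71,0.59,0.12],[-0.68,0.62,0.12],[-0.65,0.66,0.12],[-0.62,0.69,0.12],[-0.58,0.72,0.12],[-0.54,0.75,0.12],[-0.5,0.77,0.12],[-0.47,0.8,0.12],[-0.42,0.82,0.12]],"rotation":[[0.0,0.0,0.48],[0.0,0.0,0.48],[0.0,0.0,0.48],[0.0,0.0,0.48],[0.0,0.0,0.48],[0.0,0.0,0.48],[0.0,0.0,0.48],[0.0,0.0,0.48],[0.0,0.0,0.48],[0.0,0.0,0.48]],"claw":[0,0,0,0,0,0,0,0,0,0]}
{"offset":[[-0.38,0.84,0.12],[-0.34,0.86,0.12],[-0.3,0.88,0.12],[-0.25,0.89,0.12],[-0.21,0.9,0.12],[-0.16,0.91,0.12],[-0.12,0.92,0.12],[-0.07,0.92,0.12],[0,0,0],[0,0,0]],"rotation":[[0.0,0.0,0.48],[0.0,0.0,0.48],[0.0,0.0,0.48],[0.0,0.0,0.48],[0.0,0.0,0.48],[0.0,0.0,0.48],[0.0,0.0,0.48],[0.0,0.0,0.48],[0,0,0],[0,0,0]],"claw":[0,0,0,0,0,0,0,0,0,0]}
```

Emit:
servo_tool:
  offset:
    - [-0.6,-0.7,0]
    - [-0.63,-0.67,0]
    - [-0.67,-0.64,0]
    - [-0.7,-0.61,0]
    - [-0.73,-0.57,0]
    - [-0.75,-0.53,0]
    - [-0.78,-0.49,0]
    - [-0.8,-0.45,0]
    - [-0.83,-0.41,0]
    - [-0.85,-0.37,0]
  rotation:
    - [0,0,0.48]
    - [0,0,0.48]
    - [0,0,0.48]
    - [0,0,0.48]
    - [0,0,0.48]
    - [0,0,0.48]
    - [0,0,0.48]
    - [0,0,0.48]
    - [0,0,0.48]
    - [0,0,0.48]
  claw: [0,0,0,0,0,0,0,0,0,0]

```text
clock: 2.1
ee_pos: [263.5, 361.1, 231.6]
orientation: [3.139, -0.001, 2.268]
ft_force: [0.3, 0.6, 0.4]
width: 85.3
```

Emit:
servo_tool:
  offset:
    - [-0.86,-0.33,0]
    - [-0.88,-0.28,0]
    - [-0.89,-0.24,0]
    - [-0.9,-0.2,0]
    - [-0.91,-0.15,0]
    - [-0.92,-0.1,0]
    - [-0.92,-0.06,0]
    - [-0.92,-0.01,0]
    - [-0.92,0.04,0]
    - [-0.92,0.08,0]
  rotation:
    - [0,0,0.48]
    - [0,0,0.48]
    - [0,0,0.48]
    - [0,0,0.48]
    - [0,0,0.48]
    - [0,0,0.48]
    - [0,0,0.48]
    - [0,0,0.48]
    - [0,0,0.48]
    - [0,0,0.48]
  claw: [0,0,0,0,0,0,0,0,0,0]

```text
clock: 3.1
ee_pos: [324.3, 179.1, 233.1]
orientation: [3.134, -0.003, 1.745]
ft_force: [0.2, 0.9, -0.4]
width: 84.9
```

```bash
python3 -c "
from plan import *
plan([504,-294,130],down(21.5),3,0)" | cut -c1-330
```

```text
from [324.3 179.1 233.1] [ 3.134e+00 -3.000e-03  1.745e+00] t 3.1 move [ 179.7 -473.1 -103.1] turn deg [ 0.2 -0.5 78.5]
max 0.9 0.4671169834029028
{"offset":[[-0.89,0.17,0.18],[-0.88,0.21,0.18],[-0.87,0.25,0.18],[-0.85,0.3,0.18],[-0.84,0.34,0.18],[-0.82,0.38,0.18],[-0.8,0.42,0.18],[-0.78,0.46,0.18],[-0.76,0.49,0.18],[-0.73,0.53,0.18]],"rotation":[[0.0,-0.0,0.47],[0.0,-0.0,0.47],[0.0,-0.0,0.47],[0.0,-0.0,0.47],[0.0,-0.0,0.47],[0.0,-0.0,0.47],[0.0,-0.0,0.47],[0.0,-0.0,0.47],
{"offset":[[-0.7,0.57,0.18],[-0.68,0.6,0.18],[-0.65,0.63,0.18],[-0.61,0.66,0.18],[-0.58,0.69,0.18],[-0.55,0.72,0.18],[-0.51,0.75,0.18],[-0.47,0.77,0.18],[-0.43,0.79,0.18],[-0.4,0.81,0.18]],"rotation":[[0.0,-0.0,0.47],[0.0,-0.0,0.47],[0.0,-0.0,0.47],[0.0,-0.0,0.47],[0.0,-0.0,0.47],[0.0,-0.0,0.47],[0.0,-0.0,0.47],[0.0,-0.0,0.47],[
{"offset":[[-0.36,0.83,0.18],[-0.31,0.85,0.18],[-0.27,0.86,0.18],[-0.23,0.87,0.18],[-0.19,0.88,0.18],[-0.14,0.89,0.18],[-0.1,0.9,0.18],[-0.06,0.9,0.18],[0,0,0],[0,0,0]],"rotation":[[0.0,-0.0,0.47],[0.0,-0.0,0.47],[0.0,-0.0,0.47],[0.0,-0.0,0.47],[0.0,-0.0,0.47],[0.0,-0.0,0.47],[0.0,-0.0,0.47],[0.0,-0.0,0.47],[0,0,0],[0,0,0]],"cla
```

Emit:
servo_tool:
  offset:
    - [-0.94,0.17,0]
    - [-0.93,0.21,0]
    - [-0.92,0.25,0]
    - [-0.9,0.3,0]
    - [-0.88,0.35,0]
    - [-0.86,0.4,0]
    - [-0.84,0.44,0]
    - [-0.82,0.48,0]
    - [-0.8,0.51,0]
    - [-0.77,0.55,0]
  rotation:
    - [0,0,0.47]
    - [0,0,0.47]
    - [0,0,0.47]
    - [0,0,0.47]
    - [0,0,0.47]
    - [0,0,0.47]
    - [0,0,0.47]
    - [0,0,0.47]
    - [0,0,0.47]
    - [0,0,0.47]
  claw: [0,0,0,0,0,0,0,0,0,0]

```text
clock: 4.1
ee_pos: [390.6, -7.6, 235.0]
orientation: [3.13, -0.009, 1.231]
ft_force: [0.1, 0.0, 0.6]
width: 85.6
```

Emit:
servo_tool:
  offset:
    - [-0.74,0.6,0.1]
    - [-0.71,0.63,0.2]
    - [-0.68,0.66,0.2]
    - [-0.64,0.69,0.2]
    - [-0.61,0.72,0.2]
    - [-0.58,0.75,0.2]
    - [-0.54,0.78,0.2]
    - [-0.5,0.8,0.2]
    - [-0.45,0.82,0.2]
    - [-0.42,0.84,0.2]
  rotation:
    - [0,0,0.47]
    - [0,0,0.47]
    - [0,0,0.47]
    - [0,0,0.47]
    - [0,0,0.47]
    - [0,0,0.47]
    - [0,0,0.47]
    - [0,0,0.47]
    - [0,0,0.47]
    - [0,0,0.47]
  claw: [0,0,0,0,0,0,0,0,0,0]

```text
clock: 5.1
ee_pos: [454.2, -195.4, 198.5]
orientation: [3.131, -0.017, 0.717]
ft_force: [0.5, 1.2, -0.2]
width: 85.3
```

```bash
python3 -c "
from plan import *
plan([504,-294,110],down(21.5),1,0)"
```

```text
from [ 454.2 -195.4  198.5] [ 3.131 -0.017  0.717] t 5.1 move [ 49.8 -98.6 -88.5] turn deg [ 0.5 -1.1 19.6]
max 0.69 0.40732704664360614
{"offset":[[-0.18,0.66,0.56],[-0.15,0.67,0.56],[-0.12,0.68,0.56],[-0.09,0.68,0.56],[-0.06,0.69,0.56],[-0.03,0.69,0.56],[0.0,0.69,0.55],[0.03,0.69,0.55],[0,0,0],[0,0,0]],"rotation":[[0.01,-0.02,0.41],[0.01,-0.02,0.41],[0.01,-0.02,0.41],[0.01,-0.02,0.41],[0.01,-0.02,0.41],[0.01,-0.02,0.41],[0.01,-0.02,0.41],[0.01,-0.02,0.41],[0,0,0],[0,0,0]],"claw":[0,0,0,0,0,0,0,0,0,0]}
```

Emit:
servo_tool:
  offset:
    - [-0.18,0.7,0.6]
    - [-0.15,0.7,0.6]
    - [-0.12,0.7,0.6]
    - [-0.09,0.7,0.6]
    - [-0.06,0.7,0.6]
    - [-0.03,0.7,0.6]
    - [0,0.7,0.6]
    - [0.03,0.7,0.5]
    - [0,0,0]
    - [0,0,0]
  rotation:
    - [0.01,-0.02,0.42]
    - [0.01,-0.02,0.42]
    - [0.01,-0.02,0.42]
    - [0.01,-0.02,0.42]
    - [0.01,-0.02,0.42]
    - [0.01,-0.02,0.42]
    - [0.01,-0.02,0.42]
    - [0.01,-0.02,0.42]
    - [0,0,0]
    - [0,0,0]
  claw: [0,0,0,0,0,0,0,0,0,0]

```text
clock: 6.1
ee_pos: [507.6, -304.7, 102.2]
orientation: [3.14, -0.003, 0.347]
ft_force: [-0.1, -0.2, 0.2]
width: 85.2
```

```bash
python3 -c "
from plan import *
plan([504,-294,30],down(21.5),1,0)"
```

```text
from [ 507.6 -304.7  102.2] [ 3.14e+00 -3.00e-03  3.47e-01] t 6.1 move [ -3.6  10.7 -72.2] turn deg [ 0.1 -0.2 -1.6]
max 0.45 0.033765669520736674
{"offset":[[0.0,-0.07,0.45],[0.0,-0.07,0.45],[0.0,-0.07,0.45],[0.0,-0.07,0.45],[0.0,-0.07,0.45],[0.0,-0.07,0.45],[0.0,-0.07,0.45],[0.0,-0.07,0.45],[0,0,0],[0,0,0]],"rotation":[[0.0,-0.0,-0.03],[0.0,-0.0,-0.03],[0.0,-0.0,-0.03],[0.0,-0.0,-0.03],[0.0,-0.0,-0.03],[0.0,-0.0,-0.03],[0.0,-0.0,-0.03],[0.0,-0.0,-0.03],[0,0,0],[0,0,0]],"claw":[0,0,0,0,0,0,0,0,0,0]}
```

Emit:
servo_tool:
  offset:
    - [0,-0.1,0.45]
    - [0,-0.1,0.45]
    - [0,-0.08,0.45]
    - [0,-0.08,0.45]
    - [0,-0.08,0.45]
    - [0,-0.08,0.45]
    - [0,-0.08,0.45]
    - [0,-0.08,0.45]
    - [0,0,0]
    - [0,0,0]
  rotation:
    - [0,0,-0.03]
    - [0,0,-0.03]
    - [0,0,-0.03]
    - [0,0,-0.03]
    - [0,0,-0.03]
    - [0,0,-0.03]
    - [0,0,-0.03]
    - [0,0,-0.03]
    - [0,0,0]
    - [0,0,0]
  claw: [0,0,0,0,0,0,0,0,0,0]

```text
clock: 7.1
ee_pos: [501.7, -288.0, 24.5]
orientation: [3.141, -0.002, 0.378]
ft_force: [0.4, -0.3, -0.3]
width: 85.6
```

Emit:
servo_tool:
  offset:
    - [0,0,0]
    - [0,0,0]
    - [0,0,0]
    - [0,0,0]
    - [0,0,0]
    - [0,0,0]
    - [0,0,0]
    - [0,0,0]
    - [0,0,0]
    - [0,0,0]
  rotation:
    - [0,0,0]
    - [0,0,0]
    - [0,0,0]
    - [0,0,0]
    - [0,0,0]
    - [0,0,0]
    - [0,0,0]
    - [0,0,0]
    - [0,0,0]
    - [0,0,0]
  claw: [1,1,1,1,1,1,1,1,1,1]
  squeeze: 20

```text
clock: 8.1
ee_pos: [503.4, -290.0, 26.5]
orientation: [3.137, -0.005, 0.376]
ft_force: [-0.4, -0.5, -0.4]
width: 19.5
```

```bash
python3 -c "
from plan import *
s=sensors.read_state();print(s['width'],s['ft_force'],s['ee_pos'])
p=s['ee_pos'];plan([p[0]-.366*85,p[1]+.93*85,p[2]],down(21.5),1,1)"
```

```text
19.515902892063984 [-0.35870637 -0.45457307 -0.35583909] [ 503.36194236 -290.01429463   26.54709543]
from [ 503.4 -290.    26.5] [ 3.137 -0.005  0.376] t 8.1 move [-31.1  79.1   0. ] turn deg [ 0.3 -0.3  0. ]
max 0.53 0.006136833262911885
{"offset":[[0.0,-0.53,-0.0],[0.0,-0.53,-0.0],[0.0,-0.53,-0.0],[0.0,-0.53,-0.0],[0.0,-0.53,-0.0],[0.0,-0.53,-0.0],[0.0,-0.53,-0.0],[0.0,-0.53,-0.0],[0,0,0],[0,0,0]],"rotation":[[0.01,-0.01,0.0],[0.01,-0.01,0.0],[0.01,-0.01,0.0],[0.01,-0.01,0.0],[0.01,-0.01,0.0],[0.01,-0.01,0.0],[0.01,-0.01,0.0],[0.01,-0.01,0.0],[0,0,0],[0,0,0]],"claw":[1,1,1,1,1,1,1,1,1,1]}
```

Emit:
servo_tool:
  offset:
    - [0,-0.5,0]
    - [0,-0.5,0]
    - [0,-0.5,0]
    - [0,-0.5,0]
    - [0,-0.5,0]
    - [0,-0.5,0]
    - [0,-0.5,0]
    - [0,-0.5,0]
    - [0,0,0]
    - [0,0,0]
  rotation:
    - [0,0,0]
    - [0,0,0]
    - [0,0,0]
    - [0,0,0]
    - [0,0,0]
    - [0,0,0]
    - [0,0,0]
    - [0,0,0]
    - [0,0,0]
    - [0,0,0]
  claw: [1,1,1,1,1,1,1,1,1,1]

```text
clock: 9.1
ee_pos: [472.5, -207.6, 26.6]
orientation: [3.136, -0.008, 0.377]
ft_force: [1.8, -0.9, -2.5]
width: 19.8
```

Run:
```python
from ov import *
s=sensors.read_state();e=np.array(s["ee_pos"]);Mb=R.from_euler("z",21.5,degrees=True).as_matrix();ob=np.array([482.3,-238.9,0])
print(s["width"],"tcp in base",(Mb.T@(e-ob)).round(1))
r,g,c=(0,0,255),(0,255,0),(255,255,0);ys=(Mb.T@(e-ob))[1]
for n in("mark",):
  for cam in("side","top"):get_image(cam);print(cam,spot_point(n,cam)[:2])
pd=[(q,c) for q in box([-14,ys-10,14],[14,ys+10,54],Mb,ob)]+[([Mb@np.array([16,y,20])+ob,Mb@np.array([36,y,20])+ob],k) for y,k in((ys,r),(28,g))]
S,T=get_image("side"),get_image("top")
cv2.imwrite("pics/d1.png",np.hstack([panel(S,"side",(320,385),25,8,pd),panel(T,"top",(425,290),25,8,pd)]))
```

```text
19.774395732640905 tcp in base [ 2.4 32.7 26.6]
side []
top []
```

View pics/d1.png

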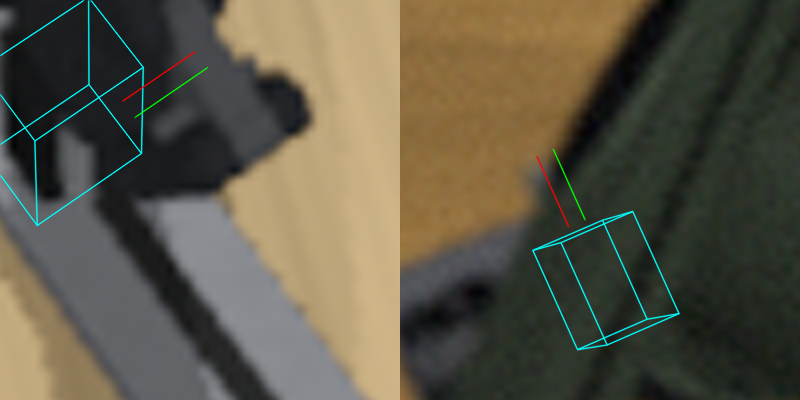

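Emit:
servo_tool:
  offset:
    - [0,0.1,0]
    - [0,0.1,0]
    - [0,0,0]
    - [0,0,0]
    - [0,0,0]
    - [0,0,0]
    - [0,0,0]
    - [0,0,0]
    - [0,0,0]
    - [0,0,0]
  rotation:
    - [0,0,0]
    - [0,0,0]
    - [0,0,0]
    - [0,0,0]
    - [0,0,0]
    - [0,0,0]
    - [0,0,0]
    - [0,0,0]
    - [0,0,0]
    - [0,0,0]
  claw: [1,1,1,1,0,0,0,0,0,0]

```text
clock: 10.4
ee_pos: [473.1, -213.7, 26.1]
orientation: [3.135, -0.005, 0.377]
ft_force: [-0.2, -0.3, 0.2]
width: 85.2
```

Emit:
servo_tool:
  offset:
    - [0,0,-0.5]
    - [0,0,-1]
    - [0,0,-1]
    - [0,0,-1]
    - [0,-0.5,-1]
    - [0,-1,-1]
    - [0,-1,-1]
    - [0,-1,-0.6]
    - [0,-1,0]
    - [0,-1,0]
  rotation:
    - [0,0,0]
    - [0,0,0]
    - [0,0,0]
    - [0,0,0]
    - [0,0,0]
    - [0,0,0]
    - [0,0,0]
    - [0,0,0]
    - [0,0,0]
    - [0,0,0]
  claw: [0,0,0,0,0,0,0,0,0,0]

```text
clock: 11.4
ee_pos: [432.4, -110.3, 180.7]
orientation: [3.128, -0.011, 0.374]
ft_force: [0.0, 0.0, -0.8]
width: 85.6
```

Run:
```python
from ov import *
Mb=R.from_euler("z",21.5,degrees=True).as_matrix();ob=np.array([482.3,-238.9,0])
r,g,c=(0,0,255),(0,255,0),(255,255,0);ys=28.7
S,T=get_image("side"),get_image("top")
for n in("mark","dimmer_top"):
  for cam in("side","top"):
    for q in spot_point(n,cam)[:2]:
      z=54 if n!="mark" else 0
      print(n,cam,np.round(q["pixel"],1),round(q["p"],2),(Mb.T@(atz(cam,q["pixel"],z)-ob)).round(1))
pd=[(q,c) for q in box([-14,ys-10,14],[14,ys+10,54],Mb,ob)]
cv2.imwrite("pics/d2.png",np.hstack([panel(S,"side",(320,375),25,8,[]),panel(T,"top",(425,290),25,8,[])]))
```

```text
mark side [319.7 375. ] 0.63 [33.2 25.7  0. ]
mark top [417.3 285.6] 0.52 [32.2 28.9  0. ]
mark top [459.8 194. ] 0.16 [ 176.4 -138.2    0. ]
dimmer_top side [309.1 368.8] 0.83 [ 8.5 24.7 54. ]
dimmer_top side [441.8 400.6] 0.72 [ 149.9 -145.8   54. ]
```

View pics/d2.png

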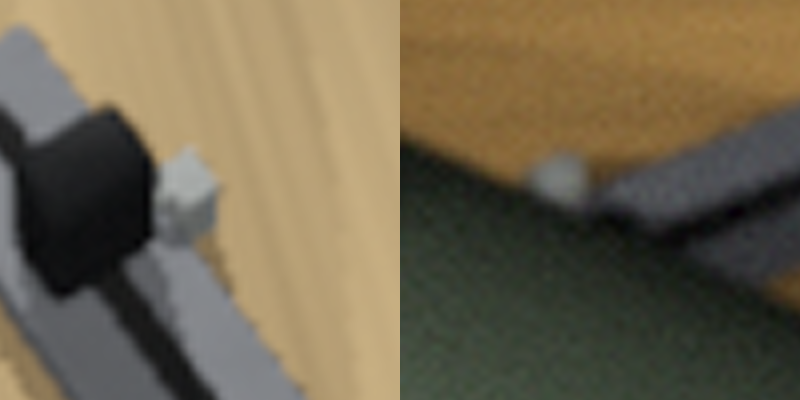

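The grip stands beside the clip in the side view: grip centre at about (85,200) in the crop, pointer tip at about (160,190). I'll check this numerically by refitting both against the same side image.

Run:
```python
from ov import *
Mb=R.from_euler("z",21.5,degrees=True).as_matrix();ob=np.array([482.3,-238.9,0])
S=get_image("side");r,g,c=(0,0,255),(0,255,0),(255,255,0)
P=[]
for ys in(24,28):
  pd=[(q,c) for q in box([-14,ys-10,14],[14,ys+10,54],Mb,ob)]+[(q,r) for q in box([20,ys-6,0],[30,ys+6,20],Mb,ob)]+[(q,g) for q in box([16,ys-1.5,17],[20,ys+1.5,20],Mb,ob)]
  P.append(panel(S,"side",(315,375),20,10,pd))
cv2.imwrite("pics/d3.png",np.hstack(P))
from plan import *
plan([478,242,190],down(63.2),2,0)
```

```text
from [ 432.6 -111.6  179.3] [ 3.13  -0.009  0.374] t 11.75 move [ 45.4 353.6  10.7] turn deg [  0.8  -0.2 -41.8]
max 0.92 0.38691950689890503
{"offset":[[0.48,-0.87,-0.04],[0.51,-0.85,-0.04],[0.54,-0.83,-0.03],[0.58,-0.8,-0.03],[0.61,-0.78,-0.03],[0.64,-0.75,-0.03],[0.67,-0.73,-0.03],[0.7,-0.7,-0.03],[0.73,-0.67,-0.03],[0.75,-0.64,-0.03]],"rotation":[[0.01,-0.0,-0.39],[0.01,-0.0,-0.39],[0.01,-0.0,-0.39],[0.01,-0.0,-0.39],[0.01,-0.0,-0.39],[0.01,-0.0,-0.39],[0.01,-0.0,-0.39],[0.01,-0.0,-0.39],[0.01,-0.0,-0.39],[0.01,-0.0,-0.39]],"claw":[0,0,0,0,0,0,0,0,0,0]}
{"offset":[[0.78,-0.61,-0.03],[0.8,-0.58,-0.03],[0.83,-0.55,-0.03],[0.85,-0.51,-0.03],[0.87,-0.48,-0.03],[0.89,-0.44,-0.03],[0.9,-0.4,-0.03],[0.92,-0.37,-0.03],[0,0,0],[0,0,0]],"rotation":[[0.01,-0.0,-0.39],[0.01,-0.0,-0.39],[0.01,-0.0,-0.39],[0.01,-0.0,-0.39],[0.01,-0.0,-0.39],[0.01,-0.0,-0.39],[0.01,-0.0,-0.39],[0.01,-0.0,-0.39],[0,0,0],[0,0,0]],"claw":[0,0,0,0,0,0,0,0,0,0]}
```

View pics/d3.png

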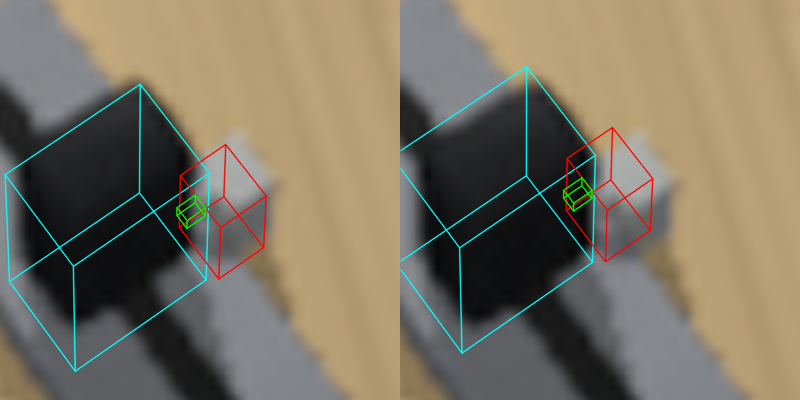

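Emit:
servo_tool:
  offset:
    - [0.48,-0.87,-0.04]
    - [0.51,-0.85,-0.04]
    - [0.54,-0.83,-0.03]
    - [0.58,-0.8,-0.03]
    - [0.61,-0.78,-0.03]
    - [0.64,-0.75,-0.03]
    - [0.67,-0.73,-0.03]
    - [0.7,-0.7,-0.03]
    - [0.73,-0.67,-0.03]
    - [0.75,-0.64,-0.03]
  rotation:
    - [0,0,-0.39]
    - [0,0,-0.39]
    - [0,0,-0.39]
    - [0,0,-0.39]
    - [0,0,-0.39]
    - [0,0,-0.39]
    - [0,0,-0.39]
    - [0,0,-0.39]
    - [0,0,-0.39]
    - [0,0,-0.39]
  claw: [0,0,0,0,0,0,0,0,0,0]

```text
clock: 12.75
ee_pos: [462.2, 82.4, 182.4]
orientation: [3.129, 0.001, 0.782]
ft_force: [-0.2, -0.1, 0.1]
width: 85.1
```

Run:
```python
from ov import *
Mb=R.from_euler("z",21.5,degrees=True).as_matrix();ob=np.array([482.3,-238.9,0])
ims={c:get_image(c) for c in("side","top")};P=[]
def hullc(cam,lo,hi,x,y):
    q=np.array([proj(cam,v) for e in box(np.array(lo)+[x,y,0],np.array(hi)+[x,y,0],Mb,ob) for v in e],np.float32)
    m=cv2.moments(cv2.convexHull(q));return np.array([m["m10"],m["m01"]])/m["m00"]
for cam,ctr in(("side",(315,375)),("top",(425,290))):
    im=ims[cam];x0,y0=ctr[0]-25,ctr[1]-25;g=cv2.cvtColor(im,cv2.COLOR_BGR2GRAY)[y0:y0+50,x0:x0+50]
    k=8;G=cv2.resize(g,None,fx=k,fy=k,interpolation=cv2.INTER_CUBIC)
    m=cv2.morphologyEx((G<50).astype(np.uint8),cv2.MORPH_OPEN,cv2.getStructuringElement(cv2.MORPH_ELLIPSE,(57,57)))
    n,l,st,ce=cv2.connectedComponentsWithStats(m)
    i=1+np.argmax(st[1:,4]);cg=(ce[i]-(k-1)/2)/k+[x0,y0]
    f=lambda v:hullc(cam,[-14,-10,14],[14,10,54],v[0],v[1])-cg
    r=least_squares(f,[0,26]);print(cam,"grip px",cg.round(1),"area",st[i,4]/64,"x,y along",r.x.round(1))
    for q in spot_point("mark",cam)[:1]+spot_point("dimmer_top",cam)[:1]+search_frame("mark",cam)[:1]:print({a:np.round(b,1).tolist() for a,b in q.items()})
    big=cv2.resize(im[y0+5:y0+45,x0+5:x0+45],(400,400),interpolation=cv2.INTER_CUBIC);P.append(big)
cv2.imwrite("pics/d4.png",np.hstack(P));cv2.imwrite("pics/top1.png",ims["top"])
```

```text
side grip px [305.1 375.2] area 300.1875 x,y along [ 0. 26.]
{'pixel': [316.2, 381.1], 'p': 0.5}
{'pixel': [306.2, 366.1], 'p': 0.8}
{'box': [319.4, 375.0, 6.4, 6.7], 'p': 0.6}
top grip px [426.2 297.8] area 219.53125 x,y along [ 0. 26.]
{'pixel': [417.8, 285.0], 'p': 0.4}
{'pixel': [426.4, 298.3], 'p': 0.6}
{'box': [418.5, 286.2, 6.8, 9.4], 'p': 0.4}
```

View pics/d4.png

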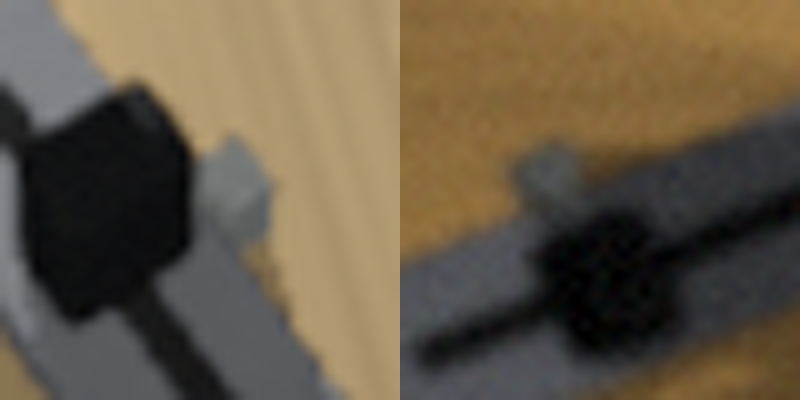

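Run:
```python
from ov import *
Mb=R.from_euler("z",21.5,degrees=True).as_matrix();ob=np.array([482.3,-238.9,0])
np.set_printoptions(precision=1,suppress=True)
def hullc(cam,lo,hi,x,y):
    q=np.array([proj(cam,v) for e in box(np.array(lo)+[x,y,0],np.array(hi)+[x,y,0],Mb,ob) for v in e])
    h=cv2.convexHull(((q-300)*1).astype(np.float32));m=cv2.moments(h);return np.array([m["m10"],m["m01"]])/m["m00"]+300
def solve(cam,lo,hi,c,x,y):
    for _ in range(4):
        b=hullc(cam,lo,hi,x,y);J=np.c_[hullc(cam,lo,hi,x+4,y)-b,hullc(cam,lo,hi,x,y+4)-b]/4
        d=np.linalg.solve(J,np.array(c)-b);x+=d[0];y+=d[1]
    return np.array([x,y])
G=([-14,-10,14],[14,10,54]);C=([-5,-6,0],[5,6,20])
print("grip side",solve("side",*G,[305.1,375.2],0,26),"top",solve("top",*G,[426.2,297.8],0,26))
# clip centroid read off the picture d4 (10x, origins (295,355) and (405,270))
print("clip side",solve("side",*C,[295+23.6,355+19.2],25,26),"top",solve("top",*C,[405+14.9,270+17.8],25,26))
print("box side",solve("side",*C,[319.4,375.0],25,26),"top",solve("top",*C,[418.5,286.2],25,26))
```

```text
grip side [ 1.8 27.1] top [ 2.8 29.2]
clip side [29.3 24.2] top [26.  27.8]
box side [29.6 22.2] top [30.2 29.1]
```

Grip and clip agree to within about 2 mm along the track, against a 6 mm tolerance. On to the tile.

```bash
python3 -c "
from plan import *
plan([478,242,150],down(63.2),1,0)"
```

```text
from [461.6  81.3 182.5] [3.128e+00 1.000e-03 7.800e-01] t 13.15 move [ 16.4 160.7 -32.5] turn deg [  0.7   0.2 -18.5]
max 0.93 0.38574225255084255
{"offset":[[0.78,-0.64,0.19],[0.8,-0.61,0.2],[0.83,-0.58,0.2],[0.85,-0.54,0.2],[0.87,-0.51,0.2],[0.89,-0.47,0.2],[0.91,-0.44,0.2],[0.93,-0.4,0.2],[0,0,0],[0,0,0]],"rotation":[[0.02,0.0,-0.39],[0.02,0.0,-0.39],[0.02,0.0,-0.39],[0.02,0.0,-0.39],[0.02,0.0,-0.39],[0.02,0.0,-0.39],[0.02,0.0,-0.39],[0.02,0.0,-0.39],[0,0,0],[0,0,0]],"claw":[0,0,0,0,0,0,0,0,0,0]}
```

Emit:
servo_tool:
  offset:
    - [0.78,-0.64,0.1]
    - [0.8,-0.61,0.1]
    - [0.83,-0.58,0.1]
    - [0.85,-0.54,0.1]
    - [0.87,-0.51,0.15]
    - [0.89,-0.47,0.2]
    - [0.91,-0.44,0.2]
    - [0.93,-0.4,0.2]
    - [0,0,0]
    - [0,0,0]
  rotation:
    - [0.02,0,-0.39]
    - [0.02,0,-0.39]
    - [0.02,0,-0.39]
    - [0.02,0,-0.39]
    - [0.02,0,-0.39]
    - [0.02,0,-0.39]
    - [0.02,0,-0.39]
    - [0.02,0,-0.39]
    - [0,0,0]
    - [0,0,0]
  claw: [0,0,0,0,0,0,0,0,0,0]

```text
clock: 14.15
ee_pos: [480.8, 239.4, 158.2]
orientation: [-3.14, 0.004, 1.104]
ft_force: [0.6, -0.5, -0.4]
width: 85.4
```

```bash
python3 -c "
from plan import *
plan([478,242,92],down(63.2),1,0)"
```

```text
from [480.8 239.4 158.2] [-3.14   0.004  1.104] t 14.15 move [ -2.8   2.6 -66.2] turn deg [-0.1  0.2  0. ]
max 0.41 0.004230957522431029
{"offset":[[0.01,-0.02,0.41],[0.01,-0.02,0.41],[0.01,-0.02,0.41],[0.01,-0.02,0.41],[0.01,-0.02,0.41],[0.01,-0.02,0.41],[0.01,-0.02,0.41],[0.01,-0.02,0.41],[0,0,0],[0,0,0]],"rotation":[[-0.0,0.0,0.0],[-0.0,0.0,0.0],[-0.0,0.0,0.0],[-0.0,0.0,0.0],[-0.0,0.0,0.0],[-0.0,0.0,0.0],[-0.0,0.0,0.0],[-0.0,0.0,0.0],[0,0,0],[0,0,0]],"claw":[0,0,0,0,0,0,0,0,0,0]}
```

Emit:
servo_tool:
  offset:
    - [0,-0.03,0.4]
    - [0,-0.03,0.4]
    - [0,-0.03,0.4]
    - [0,-0.03,0.4]
    - [0,-0.02,0.4]
    - [0,-0.02,0.4]
    - [0,-0.02,0.4]
    - [0,-0.02,0.4]
    - [0,0,0.1]
    - [0,0,0]
  rotation:
    - [0,0,0]
    - [0,0,0]
    - [0,0,0]
    - [0,0,0]
    - [0,0,0]
    - [0,0,0]
    - [0,0,0]
    - [0,0,0]
    - [0,0,0]
    - [0,0,0]
  claw: [0,0,0,0,0,0,0,0,0,0]

```text
clock: 15.15
ee_pos: [475.9, 237.1, 85.5]
orientation: [-3.138, 0.006, 1.098]
ft_force: [-0.2, -0.5, 0.4]
width: 85.2
```

Emit:
servo_tool:
  offset:
    - [0,0,0]
    - [0,0,0]
    - [0,0,0]
    - [0,0,0]
    - [0,0,0]
    - [0,0,0]
    - [0,0,0]
    - [0,0,0]
    - [0,0,0]
    - [0,0,0]
  rotation:
    - [0,0,0]
    - [0,0,0]
    - [0,0,0]
    - [0,0,0]
    - [0,0,0]
    - [0,0,0]
    - [0,0,0]
    - [0,0,0]
    - [0,0,0]
    - [0,0,0]
  claw: [1,1,1,1,1,1,1,1,1,1]
  squeeze: 50

```text
clock: 16.15
ee_pos: [477.2, 237.7, 87.1]
orientation: [-3.141, 0.004, 1.098]
ft_force: [-0.1, -0.3, -0.9]
width: 9.5
```

```bash
python3 -c "
from plan import *
s=sensors.read_state();print(s['width'],s['ee_pos'],s['orientation'],s['ft_force'])
S,T=get_image('side'),get_image('top')
for n in('tall_tile','tile_face','tile_heel'):
  for c in('side','top'):print(n,c,[(np.round(q['pixel'],1).tolist(),round(q['p'],2)) for q in spot_point(n,c)][:3])
f=lambda i,x,y:cv2.resize(i[y:y+60,x:x+60],(400,400),interpolation=cv2.INTER_CUBIC)
cv2.imwrite('pics/g1.png',np.hstack([f(S,230,150),f(T,170,275)]))
"
```

```text
9.518130855089925 [477.22202226 237.7471059   87.05385946] [-3.14086482  0.00386082  1.09826398] [-0.06000744 -0.30011316 -0.93801517]
tall_tile side [([316.6, 376.6], 0.71), ([334.2, 191.1], 0.64), ([285.1, 237.7], 0.28)]
tall_tile top [([188.1, 212.3], 0.57), ([207.6, 304.8], 0.42)]
tile_face side [([333.4, 180.5], 0.73), ([266.5, 200.2], 0.59), ([252.6, 301.2], 0.47)]
tile_face top [([182.9, 208.6], 0.6), ([207.3, 299.3], 0.37)]
tile_heel side [([248.8, 205.6], 0.81), ([340.8, 200.3], 0.59)]
tile_heel top [([205.4, 206.6], 0.63), ([426.0, 298.3], 0.42)]
```

Jaw width is 9.5 mm, so the slab is held. Lifting straight up.

Emit:
servo_tool:
  offset:
    - [0,0,-0.3]
    - [0,0,-0.5]
    - [0,0,-0.7]
    - [0,0,-0.7]
    - [0,0,-0.7]
    - [0,0,-0.7]
    - [0,0,-0.7]
    - [0,0,-0.7]
    - [0,0,-0.4]
    - [0,0,0]
  rotation:
    - [0,0,0]
    - [0,0,0]
    - [0,0,0]
    - [0,0,0]
    - [0,0,0]
    - [0,0,0]
    - [0,0,0]
    - [0,0,0]
    - [0,0,0]
    - [0,0,0]
  claw: [1,1,1,1,1,1,1,1,1,1]

```text
clock: 17.55
ee_pos: [476.6, 237.7, 203.9]
orientation: [-3.141, 0.004, 1.098]
ft_force: [-0.7, 0.2, -1.0]
width: 9.4
```

```bash
cat > fin.py <<'E'
from ov import *
o=np.array([743.5,22.5,230.]);M=camM(-6.);t=np.array([4,5,33.])
RT=np.c_[M[:,1],M[:,0],-M[:,2]];focus=o-150*M[:,0];tcp=focus-RT@t
rpy=R.from_matrix(RT).as_euler("xyz")
E
python3 -c "
from plan import *;from fin import *
print(focus,tcp,rpy,np.linalg.det(RT),sensors.read_state()['width'])
plan(tcp-60*M[:,0]*[1,1,0],rpy,2,1)"
```

```text
[608.29855928  36.71024403 166.60726074] [589.50372795  34.66362729 194.4023264 ] [2.70526034 0.         1.46607657] 0.9999999999999994 9.384895714507838
from [476.6 237.7 203.9] [-3.141  0.004  1.098] t 17.55 move [  58.8 -197.4   -9.5] turn deg [-24.8   4.8 -20.7]
max 0.52 0.22950994381573575
{"offset":[[-0.41,0.4,0.03],[-0.42,0.39,0.04],[-0.43,0.38,0.04],[-0.44,0.37,0.05],[-0.44,0.36,0.06],[-0.45,0.35,0.06],[-0.46,0.34,0.07],[-0.47,0.32,0.07],[-0.47,0.31,0.08],[-0.48,0.3,0.08]],"rotation":[[-0.23,0.04,-0.19],[-0.23,0.04,-0.19],[-0.23,0.04,-0.19],[-0.23,0.04,-0.19],[-0.23,0.04,-0.19],[-0.23,0.04,-0.19],[-0.23,0.04,-0.19],[-0.23,0.04,-0.19],[-0.23,0.04,-0.19],[-0.23,0.04,-0.19]],"claw":[1,1,1,1,1,1,1,1,1,1]}
{"offset":[[-0.49,0.29,0.09],[-0.49,0.28,0.09],[-0.5,0.27,0.1],[-0.5,0.25,0.1],[-0.51,0.24,0.11],[-0.51,0.23,0.11],[-0.52,0.21,0.11],[-0.52,0.2,0.11],[0,0,0],[0,0,0]],"rotation":[[-0.23,0.04,-0.19],[-0.23,0.04,-0.19],[-0.23,0.04,-0.19],[-0.23,0.04,-0.19],[-0.23,0.04,-0.19],[-0.23,0.04,-0.19],[-0.23,0.04,-0.19],[-0.23,0.04,-0.19],[0,0,0],[0,0,0]],"claw":[1,1,1,1,1,1,1,1,1,1]}
```

Emit:
servo_tool:
  offset:
    - [-0.41,0.4,0.03]
    - [-0.42,0.39,0.04]
    - [-0.43,0.38,0.04]
    - [-0.44,0.37,0.05]
    - [-0.44,0.36,0.06]
    - [-0.45,0.35,0.06]
    - [-0.46,0.34,0.07]
    - [-0.47,0.32,0.07]
    - [-0.47,0.31,0.08]
    - [-0.48,0.3,0.08]
  rotation:
    - [-0.23,0.04,-0.19]
    - [-0.23,0.04,-0.19]
    - [-0.23,0.04,-0.19]
    - [-0.23,0.04,-0.19]
    - [-0.23,0.04,-0.19]
    - [-0.23,0.04,-0.19]
    - [-0.23,0.04,-0.19]
    - [-0.23,0.04,-0.19]
    - [-0.23,0.04,-0.19]
    - [-0.23,0.04,-0.19]
  claw: [1,1,1,1,1,1,1,1,1,1]

```text
clock: 18.55
ee_pos: [505.5, 124.3, 192.1]
orientation: [2.903, -0.008, 1.311]
ft_force: [-0.3, 0.1, -2.3]
width: 9.3
```

Emit:
servo_tool:
  offset:
    - [-0.49,0.29,0.09]
    - [-0.49,0.28,0.09]
    - [-0.5,0.27,0.1]
    - [-0.5,0.25,0.1]
    - [-0.51,0.24,0.11]
    - [-0.51,0.23,0.11]
    - [-0.52,0.21,0.11]
    - [-0.52,0.2,0.11]
    - [0,0,0]
    - [0,0,0]
  rotation:
    - [-0.23,0.04,-0.19]
    - [-0.23,0.04,-0.19]
    - [-0.23,0.04,-0.19]
    - [-0.23,0.04,-0.19]
    - [-0.23,0.04,-0.19]
    - [-0.23,0.04,-0.19]
    - [-0.23,0.04,-0.19]
    - [-0.23,0.04,-0.19]
    - [0,0,0]
    - [0,0,0]
  claw: [1,1,1,1,1,1,1,1,1,1]

```text
clock: 19.55
ee_pos: [523.7, 32.6, 178.5]
orientation: [2.726, 0.016, 1.476]
ft_force: [0.3, 0.4, -0.7]
width: 9.2
```

```bash
python3 -c "
from plan import *;from fin import *
plan(tcp,rpy,1,1)"
```

```text
from [523.7  32.6 178.5] [2.726 0.016 1.476] t 19.55 move [65.8  2.1 15.9] turn deg [-1.2  0.6  0.9]
max 0.41 0.024127608808449382
{"offset":[[0.05,0.41,0.07],[0.05,0.41,0.07],[0.05,0.41,0.08],[0.05,0.41,0.08],[0.05,0.41,0.08],[0.05,0.41,0.08],[0.05,0.41,0.08],[0.06,0.41,0.08],[0,0,0],[0,0,0]],"rotation":[[-0.02,0.01,0.02],[-0.02,0.01,0.02],[-0.02,0.01,0.02],[-0.02,0.01,0.02],[-0.02,0.01,0.02],[-0.02,0.01,0.02],[-0.02,0.01,0.02],[-0.02,0.01,0.02],[0,0,0],[0,0,0]],"claw":[1,1,1,1,1,1,1,1,1,1]}
```

Emit:
servo_tool:
  offset:
    - [0.05,0.41,0.07]
    - [0.05,0.41,0.07]
    - [0.05,0.41,0.07]
    - [0.05,0.41,0.07]
    - [0.05,0.41,0.07]
    - [0.05,0.41,0.07]
    - [0.05,0.41,0.07]
    - [0.05,0.41,0.07]
    - [0,0,0]
    - [0,0,0]
  rotation:
    - [-0.03,0.01,0.02]
    - [-0.03,0.01,0.02]
    - [-0.03,0.01,0.02]
    - [-0.03,0.01,0.02]
    - [-0.03,0.01,0.02]
    - [-0.03,0.01,0.02]
    - [-0.03,0.01,0.02]
    - [-0.03,0.01,0.02]
    - [0,0,0]
    - [0,0,0]
  claw: [1,1,1,1,1,1,1,1,1,1]

```text
clock: 20.55
ee_pos: [595.8, 36.5, 197.3]
orientation: [2.698, -0.001, 1.465]
ft_force: [-0.2, -0.4, -1.2]
width: 9.3
```

```bash
python3 -c "
from plan import *;from fin import *
plan(tcp,rpy,1,1)
s=sensors.read_state();e=np.array(s['ee_pos']);Q=R.from_euler('xyz',s['orientation']).as_matrix()
S,T=get_image('side'),get_image('top')
tM=np.c_[-Q[:,1],-Q[:,0],-Q[:,2]];to=e-tM@np.array([0,4,73]);r,g=(0,0,255),(0,255,0)
pt=[(q,r) for a in(([-5,-25,0],[5,25,110]),([5,-25,0],[38,25,10])) for q in box(*a,tM,to)]
pt+=[(circ(19,0,M,o),g),(circ(40,22,M,o),g),([o,focus],g)]
for n in('tile_face','tile_heel','tall_tile','cam_head'):
  for c in('side','top'):print(n,c,[(np.round(q['pixel'],1).tolist(),round(q['p'],2)) for q in spot_point(n,c)][:3])
for n,v in(('face',to+tM@np.array([-5,0,40])),('heel',to+tM@np.array([38,0,5])),('org',to),('cam',o)):print(n,v.round(1),proj('side',v).round(1),proj('top',v).round(1))
print('face in cam',M.T@(to+tM@np.array([-5,0,40])-o))
cv2.imwrite('pics/f1.png',np.hstack([panel(S,'side',(395,195),50,4,pt),panel(T,'top',(310,160),40,5,pt)]))
"
```

```text
from [595.8  36.5 197.3] [ 2.698e+00 -1.000e-03  1.465e+00] t 20.55 move [-6.3 -1.9 -2.9] turn deg [ 0.4 -0.  -0.1]
max 0.04 0.008200831798306076
{"offset":[[-0.02,-0.04,0.0],[-0.02,-0.04,0.0],[-0.02,-0.04,0.0],[-0.02,-0.04,0.0],[-0.02,-0.04,0.0],[-0.02,-0.04,0.0],[-0.02,-0.04,0.0],[-0.02,-0.04,0.0],[0,0,0],[0,0,0]],"rotation":[[0.01,-0.0,-0.0],[0.01,-0.0,-0.0],[0.01,-0.0,-0.0],[0.01,-0.0,-0.0],[0.01,-0.0,-0.0],[0.01,-0.0,-0.0],[0.01,-0.0,-0.0],[0.01,-0.0,-0.0],[0,0,0],[0,0,0]],"claw":[1,1,1,1,1,1,1,1,1,1]}
tile_face side [([348.1, 210.4], 0.59), ([334.7, 182.0], 0.49)]
tile_face top [([182.1, 210.6], 0.57), ([301.5, 225.4], 0.56)]
tile_heel side [([333.6, 226.4], 0.92), ([342.9, 198.0], 0.53)]
tile_heel top [([205.2, 207.9], 0.92), ([416.1, 287.3], 0.47)]
tall_tile side [([347.5, 223.5], 0.96)]
tall_tile top [([189.4, 212.4], 0.56), ([303.4, 220.4], 0.49)]
cam_head side [([412.5, 179.2], 0.73)]
cam_head top [([309.7, 148.3], 0.67)]
face [614.8  38.5 169.6] [344.  208.1] [302.4 222.4]
heel [591.1  41.1 119.6] [331.  227.4] [301.6 238.9]
org [627.4  37.2 131.3] [349.  221.6] [303.1 219.3]
cam [743.5  22.5 230. ] [413.8 179. ] [309.2 145.5]
face in cam [-1.43054877e+02  2.50276789e+00  8.63891612e-02]
```

View pics/f1.png

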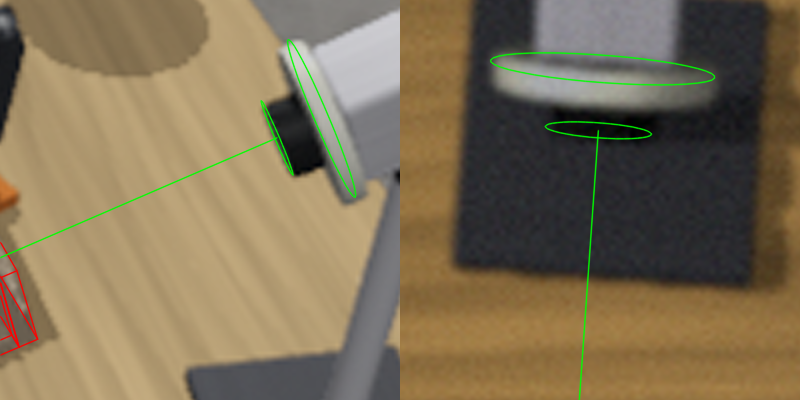

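The glass fit is good in both views. The face is 7 mm too near and 2.5 mm off sideways, so I'll correct that.

Emit:
servo_tool:
  offset:
    - [-0.03,-0.08,0]
    - [-0.03,-0.08,0]
    - [-0.03,-0.08,0]
    - [-0.02,-0.08,0]
    - [-0.02,-0.04,0]
    - [0,0,0]
    - [0,0,0]
    - [0,0,0]
    - [0,0,0]
    - [0,0,0]
  rotation:
    - [0.02,0,0]
    - [0.02,0,0]
    - [0.02,0,0]
    - [0.02,0,0]
    - [0,0,0]
    - [0,0,0]
    - [0,0,0]
    - [0,0,0]
    - [0,0,0]
    - [0,0,0]
  claw: [1,1,1,1,1,1,1,1,1,1]

```text
clock: 22.05
ee_pos: [588.3, 34.4, 194.2]
orientation: [2.707, -0.001, 1.465]
ft_force: [0.5, 0.1, -1.3]
width: 9.6
```

```bash
python3 -c "
from fin import *
np.set_printoptions(precision=2,suppress=True)
s=sensors.read_state();e=np.array(s['ee_pos']);Q=R.from_euler('xyz',s['orientation']).as_matrix()
S,T=get_image('side'),get_image('top')
tM=np.c_[-Q[:,1],-Q[:,0],-Q[:,2]];to=e-tM@np.array([0,4,73]);r,g=(0,0,255),(0,255,0)
pt=[(q,r) for a in(([-5,-25,0],[5,25,110]),([5,-25,0],[38,25,10])) for q in box(*a,tM,to)]+[([o,focus],g)]
for n in('tile_face','tile_heel','tall_tile'):
  for c in('side','top'):print(n,c,[(np.round(q['pixel'],1).tolist(),round(q['p'],2)) for q in spot_point(n,c)][:3])
for n,v in(('face',to+tM@np.array([-5,0,40])),('heel',to+tM@np.array([38,0,5])),('org',to)):print(n,v.round(1),proj('side',v).round(1),proj('top',v).round(1))
print('face in cam',M.T@(to+tM@np.array([-5,0,40])-o),'ang',np.degrees(np.arccos(-tM[:,0]@M[:,0])),np.degrees(np.arccos(tM[:,2]@M[:,2])),s['clock'],s['width'],abs(np.array(s['qd'])).max())
cv2.imwrite('pics/f2.png',np.hstack([panel(S,'side',(345,200),32,6.25,pt),panel(T,'top',(305,215),32,6.25,pt)]))
"
```

```text
tile_face side [([342.7, 213.0], 0.95), ([333.8, 176.7], 0.72)]
tile_face top [([183.0, 209.7], 0.64), ([304.4, 228.8], 0.57), ([303.7, 224.4], 0.46)]
tile_heel side [([327.2, 231.0], 0.9), ([344.5, 200.1], 0.6)]
tile_heel top [([205.5, 205.9], 0.75)]
tall_tile side [([341.6, 224.1], 0.71), ([345.7, 213.2], 0.7), ([332.3, 188.9], 0.65)]
tall_tile top [([190.3, 213.6], 0.78), ([304.0, 222.3], 0.64)]
face [607.   36.5 166.4] [340.4 210.7] [303.6 226.7]
heel [582.9  39.1 116.6] [327.3 229.9] [302.8 243.2]
org [619.3  35.2 128. ] [345.4 224.1] [304.3 223.7]
face in cam [-151.21   -0.36    0.36] ang 0.12419803524295343 0.08288607451181043 22.05 9.629572345702503 0.001114237638006273
```

View pics/f2.png

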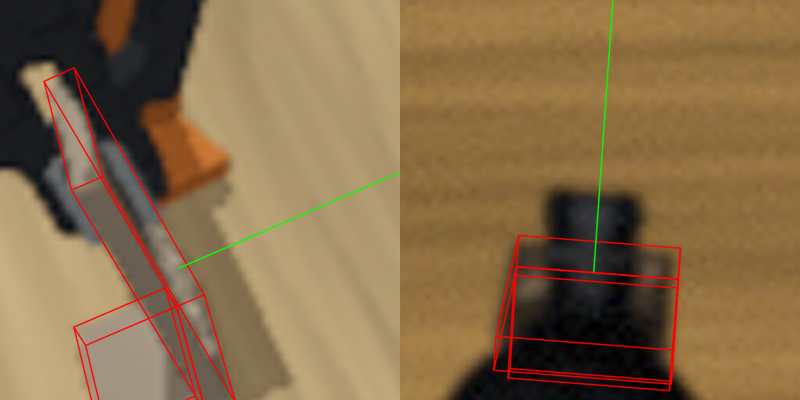

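The projected model lies on the held tile in both views: the slab, foot and ridged face line up, with the face near (342,211) in the side image. Handing in.

```bash
python3 -c "
from plant import *
print(finish_job());print(sensors.read_state()['width'])"
```

```text
the job is handed in; nothing more can be done
None
the job is handed in; nothing more can be done
```

I set the dimmer at the mark clip. I then lifted the grey tall tile off the ware board and handed in at about 22.4 s of the 51 s, with the gripper holding the tile in front of the camera. No verdict was reported.

- **Dimmer:** The grip is 1 to 3 mm past the clip along the track (limit 6 mm). The two cameras differed, at 1.4 mm from the top view and 2.9 mm from the side. I left it there without a correction.
- **Tile pose:** From the arm pose and my estimate of the camera's position, the face is 151 mm from the glass, about 0.4 mm off the lens axis and within about 0.2° of square. That pose assumes the tile sits squarely in the jaws. The overlay matched the picture to about 2 px. The networks' readings were within about 2.5 px for the face, 1 px for the heel and up to 4 px for the tile's origin.
- **Hold:** The jaws were 9.6 mm apart on the 10 mm slab, and the arm was at rest.
- **Other pieces:** I did not re-measure the short tile, cup, bowl and mug at the end. By plan the arm and tile passed above the ones on the route, and no contact showed in the force readings.

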